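Turn a dental cast teeth-down in the turnover jig

ROBOT

A 7-joint arm with a two-finger parallel gripper is mounted at the origin on the work surface. World frame = base frame: x ahead of the robot, y to its left, z up, the work surface at z = 0. Lengths are in m, angles in rad, forces in N, time in s.
With the tool pointing down it reaches from about 0.425 to 0.8 m from the base axis. Payload 8.3 kg.
Tool frame: the origin (TCP) lies at the very end of the fingers, on their centre line; the grasp point (between the pads) lies 19 mm behind it; z points along the fingers, y is the line along which they close (so a half turn about z gives the same grasp; the last joint's range is limited). The gripper opens to 85 mm and grips with 20 to 120 N. Pads are 22 mm wide; open, the fingers measure 114 mm over their backs; the gripper's body (76 mm by 85 mm) begins 54 mm behind the grasp point. The pads swing forward as they close: fully open they stand 13 mm farther back than shut.
Start: joints at [-1.244, 0.383, 0.016, 1.37, -0.006, 1.388, -0.046], TCP at [0.237, 0.578, 0.21] pointing down, gripper open.
Joint ranges: [-2.95, 2.95], [-0.25, 2.06], [-1.52, 1.56], [0.18, 2.33], [-1.44, 4.58], [0.02, 2.06], [-3.01, 3.01]. Speed limits (rad/s): [2.39, 2.39, 3.01, 3.01, 3.14, 3.14, 3.14].

INTERFACE

Orientations are given as a rotation vector (axis times angle).
In Python, from cell import arm gives the robot as it stands. The module is installed in compiled form; this text tells all that it offers. Calls block until the motion is done:
- arm.goto(position, orientation): joint-space move of the TCP to a pose.
- arm.move_straight(position, frame=None, velocity=0.15, guard=None): straight line of the TCP; frame=None keeps the orientation; velocity is the mean speed in m/s. With guard (N) it stops when the force on the tool has changed by that much, and returns True; else False.
- arm.move_joints(angles): joint-space move.
- arm.grip(opening): finger opening in m; the grip force is fixed at half the most; returns when the fingers have stopped.
- arm.hold(seconds).
- arm.solve_ik(position, orientation): joint angles nearest the present ones, or None.
- arm.capture(name): name is "scene" or "side" or "wrist"; returns a dict with "image" (420x560x3 uint8, red, green, blue), "depth" (420x560 float32, m along the optical axis (not along the pixel's ray), 0 where there is no reading), "fovy" (degrees; the focal length in pixels is half the picture's height over the tangent of half this angle, whatever the lens; pixels are square), "cx", "cy" (the principal point, pixels), "rvec" (rotation vector, rad) and "tvec" (3), from world to camera coordinates, as OpenCV has them. Camera axes: x right, y down, z forward; pixel columns grow to the right and rows downward; lengths in m; the calibration is good to about 2 mm. A picture is of the moment at which its call begins.
A pose or a line that the arm cannot do raises arm.Unreachable and nothing moves.
- arm.hand_in(): hands the job in; it is judged then, once.
Readings, each from a call of its own:
- arm.get_clock(): time.
- arm.get_joints(): joint angles.
- arm.get_joint_velocities(): joint speeds.
- arm.get_effort(): joint torques, N m.
- arm.get_position(): TCP position.
- arm.get_ee_rot(): TCP orientation.
- arm.get_wrist_force(): force on the tool from outside, world axes, zero at the start.
- arm.get_torque(): the same for the moment, N m.
- arm.get_opening(): finger opening in m.
- arm.get_grasp_force(): force on a finger pad.
Only numpy, scipy, OpenCV 4.12 (cv2) and the standard library are available. Lean on these libraries where they do the work, as an engineer would, in place of code of your own. Each camera call takes 0.05 s, during which the arm holds its last target. There are 200 camera calls.

TASK

Take the dental cast on the yellow base and set it teeth-up in the sloping frame of the turnover jig, its base lying flat between the two white stops, and let go of it. Squeeze the two blue thumb discs together so that the jaws close over the base and, keeping them squeezed, swing the frame right over until it lies flat; then let go, so that the cast drops teeth-down onto the two white rails of the nest, and leave it there with the frame lying over it. Leave the other casts and the loose things on the bench where they stand.

Things in the scene. Friction and masses are not known exactly. Their poses are not given: they have to be found in the camera images.
- cast: cast to turn over: stone dental cast on a yellow base, about 200 g, starts teeth-up on the bench, x roughly along the hinge. Origin: centre of the base's underside; z up through the teeth, x along the base's length. Base 100 (x) x 64 (y) x 6 mm; stone on it z 6 to 32 mm; teeth z 32 to 41 mm. May go into the frame either way round.
- stone (a point): centre of the cast's stone, 20 mm above the base's underside; axes as the cast. Its upright, parallel front and back faces, at y = -28 mm (34 mm wide) and y = +28 mm (78 mm wide), are the place to grip: 56 mm apart. Its sides taper and cannot be gripped. The base sticks out 4 mm beyond these faces, its top 14 mm below this point.
- pocket (a point): centre of the frame's seat floor, 75 mm from the hinge axis; x along the hinge, y away from it up the slope, z square out of the seat (30 degrees from vertical at rest). The cast's origin belongs here, base flat, its length along x. White stops 6 mm high, bevelled, stand 34.5 mm off at +y and -y (2.5 mm play). Within 60 mm nothing else is over 11 mm high.
- hinge (a point): middle of the frame's hinge axis, 70 mm above the bench; x along the axis, z up, y level towards the sloping loading side (nest on the -y side). Does not turn with the frame.
- grip (a point): middle between the two blue thumb discs past the frame's outer edge, 148 mm from the hinge axis in the plane of the seat floor; axes as pocket. Discs 23 mm across, facing out along x: 64 mm over them when free, 48 mm squeezed home. Their arms lie 24 to 30 mm nearer the hinge. They can turn between the fingers, so the tool may stay upright all through the swing.
- frame (a joint): angle of the frame, rad: 0 at rest on its slope (30 degrees above level, rising away from the hinge), 2.618 when swung right over and flat above the nest. Turns about the hinge axis; without a hand on it the frame falls to the nearer end. Discs at rest are 144 mm above the bench, at the top of the swing 218 mm, right over 70 mm.
- jaw_near (a joint): travel of one sprung jaw and its disc, m: 0 open, 0.008 closed. Its lip, 7.5 to 10.5 mm above the seat floor, is 53.5 mm from the pocket centre in x when open (3.5 mm play to the base's end), 45.5 mm closed, holding the base in with 1.5 mm play. The spring (2 N, rising to 5 N) opens it again when the disc is let go.
- jaw_far (a joint): the same for the other jaw, on the other side.
- nest (a point): centre of the nest, 75 mm from the hinge axis on its -y side, level with its rail tops, 57.5 mm above the bench; axes as hinge. White rails along y, 42 to 52 mm off in x, 4 mm lugs at their ends. The cast hangs teeth-down between them, the tooth-side face of its base on the rails (underside 6 mm above this point), after a drop of 5 mm from the jaws.
- cast_blue: another cast of the same size on a blue base, to be left alone; axes as for the cast.
- cast_white: another cast of the same size on a white base, to be left alone; axes as for the cast.
- spatula: plaster spatula with a wooden handle, 190 mm long, lying on the bench between robot and jig; leave alone.
- bottle: clear bottle with red cap, 54 mm across, 130 mm tall, origin under its centre; leave alone.
- bowl: green mixing bowl, 116 mm across, 62 mm tall, origin under its centre; leave alone.
- jar: amber jar with white lid, 56 mm across, 60 mm tall, origin under its centre; leave alone.
- carton: dark blue carton, 85 x 150 x 50 mm, origin under its centre; leave alone.
Things that resemble listed ones, but are neither listed nor needed, are in the scene too. What is shaped like the cast but green or turquoise is not meant.

How it is judged:
On the way, in this order (a step that is already met when the one before it is completed fails the run):
1. the cast lies seated teeth-up in the sloping frame, base flat between the stops, and is let go (value of joint frame below 0.1 rad and z of cast in the frame of pocket between -0.003 and 0.003 m and x of cast in the frame of pocket between -0.006 and 0.006 m and y of cast in the frame of pocket between -0.006 and 0.006 m and angle between the z axis of cast and the z axis of pocket, either way round below 0.06 rad and angle between cast's own z axis and vertical below 1 rad and contact force between the fingers and cast below 0.1 N), for 0.2 s.
2. the frame is swung past upright with the jaws squeezed closed and the cast held in it (value of joint frame above 1.8 rad and value of joint each of jaw_near, jaw_far above 0.0055 m and distance between cast and pocket below 0.009 m), for 0.1 s.
At the end, for the whole second after the job is handed in: The cast lies still, teeth-down, its base flat on the nest rails (within 7 mm of the nest centre, 3 mm in height, 5 degrees of level, 6 degrees of the jig's line); the frame lies over it within 4 degrees of fully over; both jaws have sprung open to within 2 mm (value of joint frame above 2.55 rad and value of joint each of jaw_near, jaw_far below 0.002 m and horizontal distance between cast and nest below 0.007 m and z of cast in the frame of nest between 0.003 and 0.009 m and angle between cast's own z axis and vertical above 3.05 rad and angle between the x axis of cast and the x axis of nest, either way round below 0.1 rad and linear speed of cast below 0.02 m/s); the robot touches nothing.
It fails at once if another cast is pushed more than 25 mm or tipped (distance of any of cast_blue, cast_white from where it was at the start of the episode above 0.025 m or angle between any of cast_blue, cast_white's own z axis and vertical above 0.5 rad).
It fails at once if a loose thing on the bench is pushed more than 25 mm (distance of any of spatula, bottle, bowl, jar, carton from where it was at the start of the episode above 0.025 m).
It also fails if it takes over 61 s, if anything falls off the work surface, if the arm or the gripper's body presses on something with over 40 N, if the wrist force passes 120 N, or if a joint passes its speed limit or range.

## Working session

There is one attempt and no reset: what is moved stays moved. The work goes in short steps, each a Python script; the robot and the scene stay as the last script left them, time stands still between calls to the robot, and variables do not carry over. Pictures are saved under pics/ and viewed, at most 10 in all, crops included, and the job is handed in when it is done.

```bash
mkdir -p pics
cat > h.py <<'E'
import numpy as np, cv2
from cell import arm
from scipy.spatial.transform import Rotation as R
def cap(n):
    c=arm.capture(n); c['f']=210/np.tan(np.radians(c['fovy'])/2); c['R']=R.from_rotvec(np.ravel(c['rvec'])).as_matrix(); c['t']=np.ravel(c['tvec']); return c
def save(c,fn): cv2.imwrite('pics/'+fn,cv2.cvtColor(c['image'],cv2.COLOR_RGB2BGR))
def world(c):
    d=c['depth']; v,u=np.mgrid[:420,:560]
    P=np.stack([(u-c['cx'])/c['f']*d,(v-c['cy'])/c['f']*d,d],-1)
    return (P-c['t'])@c['R']
def proj(c,p):
    q=c['R']@np.asarray(p)+c['t']; return c['f']*q[:2]/q[2]+[c['cx'],c['cy']]
def ray(c,u,v,z):
    d=c['R'].T@np.array([(u-c['cx'])/c['f'],(v-c['cy'])/c['f'],1]); o=-c['R'].T@c['t']; return o+d*(z-o[2])/d[2]
E
python3 - <<'E'
from h import *
import pickle
for n in ('scene','side'):
    c=cap(n); save(c,n+'.png'); pickle.dump(c,open(n+'.pkl','wb'))
    print(n,-c['R'].T@c['t'],c['R'][2],c['fovy'],(c['depth']>0).mean())
E
```

```text
scene [1.3653036  0.52211068 0.94630853] [-0.65592286 -0.39562324 -0.64284326] 46.27322921736063 0.990297619047619
side [ 0.28534776 -0.93218503  1.30241286] [ 0.16141324  0.61588191 -0.77112596] 48.26839028250366 0.9958460884353741
```

View pics/scene.png

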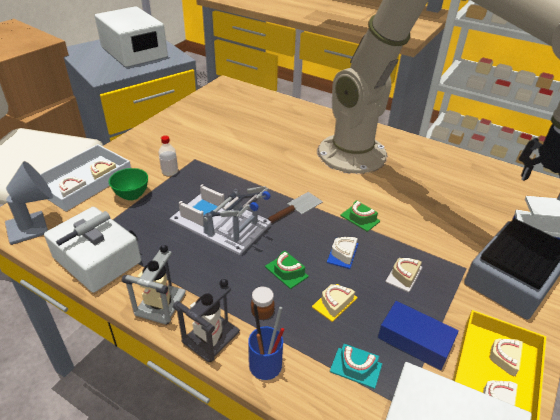

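View pics/side.png

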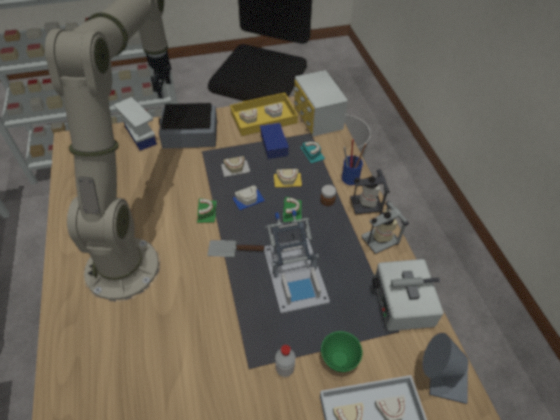

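The scene view shows the yellow cast at about (337,300), with the jig at (225,215) and its blue discs near (240,195) and (265,190). In the side view the cast is at (288,180) and the jig at (295,265), nest at the bottom. Next I measure these with colour and depth.

```bash
cat > m.py <<'E'
from h import *
import pickle
for n,roi in (('scene',(300,370,270,330)),('side',(265,310,160,200))):
    c=pickle.load(open(n+'.pkl','rb')); W=world(c); hsv=cv2.cvtColor(c['image'],cv2.COLOR_RGB2HSV)
    m=np.zeros((420,560),bool); a,b,e,f=roi; m[e:f,a:b]=1
    y=m&(hsv[...,0]>20)&(hsv[...,0]<33)&(hsv[...,1]>150)
    P=W[y]; print(n,'yellow',y.sum(),P.mean(0),'z',np.percentile(P[:,2],[5,50,95]))
    st=m&(W[...,2]>0.012)&(W[...,2]<.06); P=W[st]; print(' stone',st.sum(),P.mean(0),P[:,2].max())
    # whole cast footprint
    al=m&(W[...,2]>0.004)&(W[...,2]<.06); r=cv2.minAreaRect(W[al][:,:2].astype(np.float32)*1000); print(' rect all',r)
    r=cv2.minAreaRect(W[y][:,:2].astype(np.float32)*1000); print(' rect yellow',r, cv2.boxPoints(r).tolist())
    # blue blobs with height
    bl=((hsv[...,0]>100)&(hsv[...,0]<125)&(hsv[...,1]>120)).astype(np.uint8)
    k,l,s,ce=cv2.connectedComponentsWithStats(bl)
    for i in range(1,k):
        if s[i,4]>12:
            p=W[l==i]; print(' blue',ce[i].round(),s[i,4],np.median(p,0).round(4),p.min(0).round(3),p.max(0).round(3))
c=pickle.load(open('scene.pkl','rb'))
cv2.imwrite('pics/jig.png',cv2.resize(cv2.cvtColor(c['image'][170:260,150:300],cv2.COLOR_RGB2BGR),None,fx=5,fy=5,interpolation=2))
c=pickle.load(open('side.pkl','rb'))
cv2.imwrite('pics/jig2.png',cv2.resize(cv2.cvtColor(c['image'][205:315,240:350],cv2.COLOR_RGB2BGR),None,fx=5,fy=5,interpolation=2))
E
python3 m.py
```

```text
scene yellow 276 [0.65154179 0.24828055 0.00636395] z [0.00236251 0.00661888 0.00949191]
 stone 677 [0.630707   0.25112501 0.0316218 ] 0.04544309923204869
 rect all ((611.32861328125, 247.36648559570312), (193.5623321533203, 178.8654022216797), 30.43710708618164)
 rect yellow ((623.8182983398438, 249.95689392089844), (64.42306518554688, 106.86578369140625), 79.76251220703125) [[565.5111694335938, 227.75474548339844], [670.6755981445312, 208.76162719726562], [682.1254272460938, 272.1590576171875], [576.9609985351562, 291.15216064453125]]
 blue [266. 194.] 40 [ 0.5177 -0.0198  0.151 ] [ 0.351 -0.116  0.003] [ 0.523 -0.011  0.159]
 blue [205. 206.] 182 [ 0.5226 -0.2294  0.0174] [ 0.499 -0.261  0.013] [ 0.598 -0.154  0.082]
 blue [254. 206.] 57 [ 0.5743 -0.022   0.1492] [ 0.491 -0.066  0.06 ] [1.365 0.522 0.946]
 blue [339. 260.] 185 [0.5003 0.1978 0.0066] [ 0.411  0.161 -0.002] [1.365 0.522 0.946]
 blue [417. 333.] 2909 [0.641  0.4538 0.0502] [0.578 0.378 0.001] [1.365 0.529 0.946]
 blue [264. 355.] 1192 [0.8767 0.2068 0.0549] [0.77  0.151 0.   ] [1.365 0.522 0.946]
 blue [277. 334.] 14
[... 519 characters left out ...]
665.6383056640625, 236.20257568359375], [579.784423828125, 255.29489135742188]]
 blue [274. 138.] 498 [0.6164 0.4352 0.0509] [ 0.285 -0.932  0.028] [0.657 0.523 1.302]
 blue [146. 143.] 61 [0.1215 0.5587 0.025 ] [0.09  0.54  0.008] [0.151 0.573 0.038]
 blue [351. 174.] 204 [0.841  0.1709 0.0569] [ 0.285 -0.932  0.011] [0.893 0.21  1.302]
 blue [259. 198.] 50 [0.5003 0.1792 0.0058] [ 0.486  0.163 -0.003] [0.511 0.218 0.012]
 blue [239. 204.] 64 [0.4203 0.1643 0.0073] [ 0.285 -0.932 -0.001] [0.443 0.202 1.302]
 blue [277. 215.] 15 [ 0.5119 -0.0285  0.1546] [ 0.508 -0.034  0.144] [ 0.517 -0.021  0.158]
 blue [301. 290.] 347 [ 0.5393 -0.2299  0.017 ] [ 0.285 -0.932  0.01 ] [ 0.573 -0.198  1.302]
```

```bash
sleep 3
```

```text
(no output)
```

View pics/jig.png

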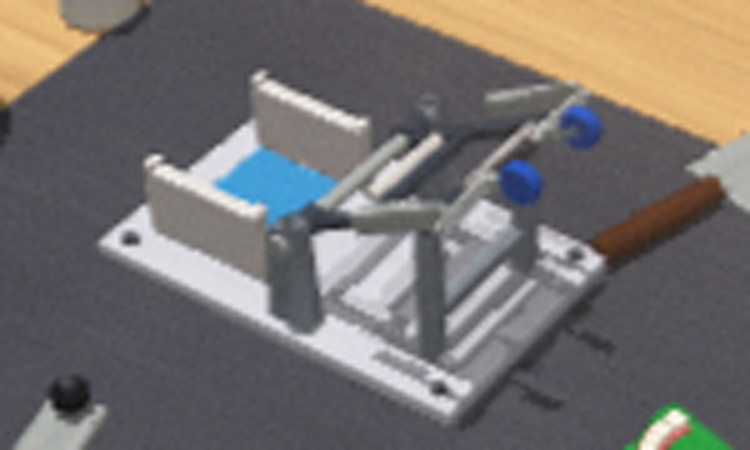

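View pics/jig2.png

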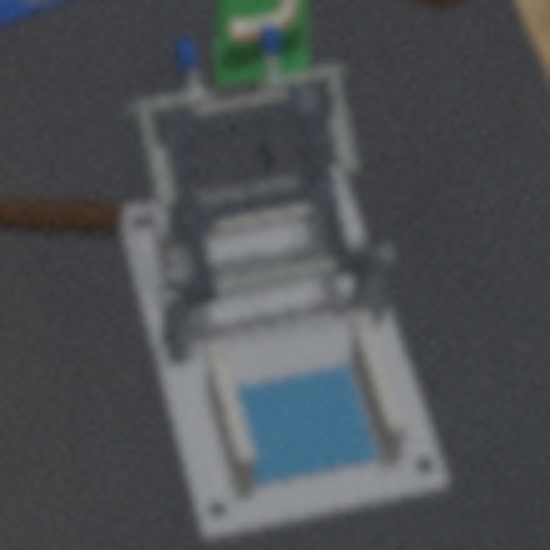

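The crops show the frame rising toward +y with the discs at its upper end, and the nest on the -y side. Hinge x is close to world x. Now closer looks from the wrist camera.

```bash
cat >> h.py <<'E'
def down(yaw): # tool x at yaw, pointing down
    return (R.from_euler('z',yaw)*R.from_euler('x',np.pi)).as_rotvec()
E
python3 - <<'E'
from h import *
import pickle
print(arm.get_clock(),arm.get_ee_rot())
for n,p,y in (('wj',(.54,-.10,.40),0.05),('wc',(.60,.25,.27),-.17)):
    best=None
    for k in (0,np.pi):
        q=arm.solve_ik(p,down(y+k)); print(n,k,None if q is None else np.round(q,2))
        if q is not None and (best is None or abs(q[6])<abs(best[0][6])): best=(q,k)
    arm.goto(p,down(y+best[1])); c=cap(n and 'wrist'); save(c,n+'.png'); pickle.dump(c,open(n+'.pkl','wb'))
    print(arm.get_clock(),arm.get_position(),-c['R'].T@c['t'],c['R'][2],c['fovy'])
E
```

```text
0.1 [-6.08265490e-01 -3.08182958e+00  2.71921460e-03]
wj 0 [-0.56  0.27  0.92  1.21 -0.22  1.76 -1.22]
wj 3.141592653589793 [-0.58  0.28  0.96  1.21 -0.23  1.76  1.94]
2.8583 [ 0.54028211 -0.09892434  0.39963088] [ 0.61211099 -0.09429414  0.56313243] [-0.2870679  -0.014651   -0.95779819] 69.65600019493085
wc 0 [-0.97  0.53  0.86  1.21 -0.39  1.57 -1.92]
wc 3.141592653589793 [-0.67  0.44  0.35  1.19 -0.15  1.54  1.05]
4.8667 [0.60033966 0.24923629 0.27032086] [0.52731493 0.26250337 0.43382147] [ 0.28213617 -0.04861734 -0.95814171] 69.65600019493085
```

```bash
sleep 4; ls pics
```

```text
jig.png
jig2.png
scene.png
side.png
wc.png
wj.png
```

View pics/wj.png

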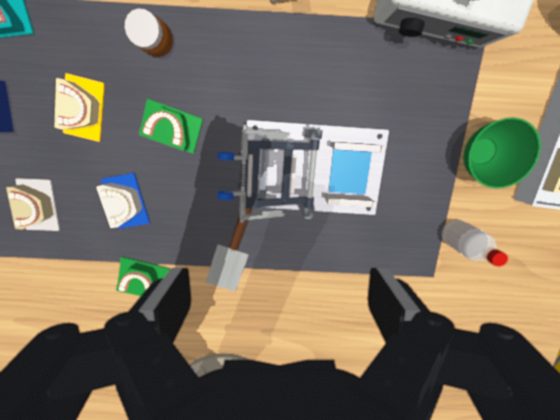

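View pics/wc.png

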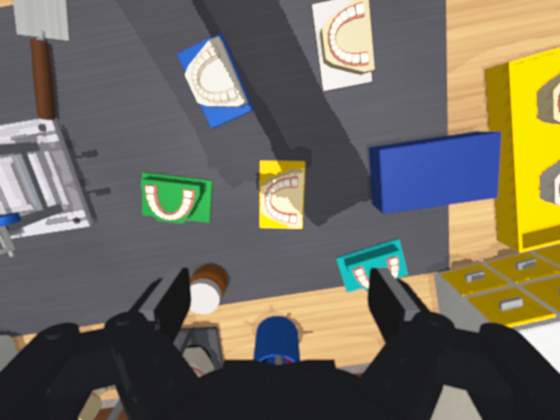

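The wj view shows the discs at (226,156) and (226,196), with the nest rails at (355,147) and (352,202). The wc view shows the yellow cast at (282,195). It has free space around it: the green cast ends at about column 212 and the jar is below.

Run:
```python
from h import *
import pickle
c=pickle.load(open('wc.pkl','rb')); W=world(c); hsv=cv2.cvtColor(c['image'],cv2.COLOR_RGB2HSV)
m=np.zeros((420,560),bool); m[150:240,245:320]=1
y=m&(hsv[...,0]>20)&(hsv[...,0]<33)&(hsv[...,1]>190)
v,u=np.where(y); P=np.array([ray(c,a,b,.006)[:2] for a,b in zip(u,v)])*1000
print('yellow',y.sum(),'depth z',np.median(W[y][:,2]),cv2.minAreaRect(P.astype(np.float32)))
s=m&(W[...,2]>.02)&(W[...,2]<.06); print('stone d',cv2.minAreaRect((W[s][:,:2]*1000).astype(np.float32)),np.percentile(W[s][:,2],[5,50,95]))
s=m&(W[...,2]>.003)&(W[...,2]<.06); print('all d',cv2.minAreaRect((W[s][:,:2]*1000).astype(np.float32)))
c=pickle.load(open('wj.pkl','rb')); W=world(c); hsv=cv2.cvtColor(c['image'],cv2.COLOR_RGB2HSV)
m=np.zeros((420,560),bool); m[110:230,200:400]=1
bl=m&(hsv[...,0]>100)&(hsv[...,0]<125)&(hsv[...,1]>120)
k,l,st,ce=cv2.connectedComponentsWithStats(bl.astype(np.uint8))
for i in range(1,k):
    if st[i,4]>12: p=W[l==i]; print('blue',ce[i].round(1),st[i],np.median(p,0).round(4),np.percentile(p[:,2],[5,95]).round(3),'ray .15',ray(c,*ce[i],.150).round(4))
Q=W.reshape(-1,3); mm=m.reshape(-1)
r=mm&(Q[:,1]<-.17)&(Q[:,2]>.05)&(Q[:,2]<.066)
for lo,hi in ((.40,.54),(.54,.65)):
    p=Q[r&(Q[:,0]>lo)&(Q[:,0]<hi)]; print('rail',len(p),p.mean(0) if len(p) else 0,cv2.minAreaRect((p[:,:2]*1000).astype(np.float32)) if len(p) else 0, np.percentile(p[:,2],[5,50,95]))
pl=m&(W[...,2]>.004)&(W[...,2]<.02)&(hsv[...,1]<40)&(hsv[...,2]>130)
p=W[pl]; print('plate',len(p),np.median(p[:,2]),cv2.minAreaRect((p[:,:2]*1000).astype(np.float32)))
# seat frame: points above the slope
for z0,z1 in ((.06,.1),(.1,.135),(.125,.17)):
    p=Q[mm&(Q[:,1]>-.16)&(Q[:,2]>z0)&(Q[:,2]<z1)]; print(z0,len(p),p.min(0),p.max(0))
```

```text
yellow 763 depth z 0.006044674582753869 ((622.708251953125, 249.84213256835938), (62.186058044433594, 98.74406433105469), 79.16062927246094)
stone d ((623.33935546875, 248.9022216796875), (55.96592712402344, 78.27644348144531), 78.95578002929688) [0.03079907 0.03273712 0.04019044]
all d ((621.6239013671875, 251.53854370117188), (98.21734619140625, 117.43000030517578), 83.39511108398438)
blue [225.2 155.8] [217 152  17   9 135] [ 0.5685 -0.0232  0.1531] [0.001 0.156] ray .15 [ 0.5691 -0.0238  0.15  ]
blue [331.9 187.2] [329 181   7  10  39] [ 0.5087 -0.1969  0.0165] [0.015 0.018] ray .15 [ 0.5339 -0.1719  0.15  ]
blue [224.5 195.3] [217 191  17  10 135] [ 0.5151 -0.0232  0.1524] [0.137 0.156] ray .15 [ 0.5144 -0.023   0.15  ]
blue [359.5 192. ] [353 190  12   4  21] [ 0.502  -0.2503  0.0159] [0.015 0.018] ray .15 [ 0.5293 -0.2111  0.15  ]
rail 311 [ 0.49144859 -0.22453334  0.05762019] ((490.7531433105469, -224.5464630126953), (82.07003784179688, 10.32539176940918), 89.13139343261719) [0.05359705 0.05770719 0.0613842 ]
rail 332 [ 0.5847512  -0.22528059  0.05806218] ((584.592529296875, -225.72982788085938), (81.99281311035156, 10.049416542053223), 89.20552062988281) [0.05577718 0.05790405 0.06205485]
plate 5175 0.01225419011150304 ((538.2787475585938, -161.20468139648438), (248.16082763671875, 156.4428253173828), 89.30520629882812)
0.06 1830 [ 0.46449579 -0.15981789  0.0614473 ] [ 0.61305195 -0.06461248  0.09995205]
0.1 2063 [ 0.47060004 -0.10946893  0.1000401 ] [ 0.61013342 -0.02249237  0.1349975 ]
0.125 1369 [ 0.47060004 -0.07793444  0.12500241] [ 0.61013342 -0.01160476  0.15670684]
```

The measurements fit the given sizes: base 62x99 mm, rails 82 mm long with tops at z = 57.7 mm, 93 mm apart, and discs at z ≈ 0.15. The jig's yaw is -0.8° and the hinge is at about (0.539,-0.150). Next I grasp the cast, after checking IK for the whole plan.

```bash
cat >> h.py <<'E'
YAW=-0.0135; HINGE=np.array([.5392,-.1503,.070]); JR=R.from_euler('z',YAW)
def slope(th,r): # point r from hinge along seat at frame angle th
    a=np.radians(30)+th; return HINGE+JR.apply([0,r*np.cos(a),r*np.sin(a)])
N=JR.apply([0,-.5,np.sqrt(.75)]); POCKET=slope(0,.075)
def seat_ori(k): return (JR*R.from_euler('x',np.pi/6)*R.from_euler('z',k)*R.from_euler('x',np.pi)).as_rotvec()
E
python3 - <<'E'
from h import *
C=np.array([.623,.2494]); y=-.190+np.pi
for k in (0,np.pi):
  for h in (.007,.07,.1): q=arm.solve_ik(POCKET+h*N,seat_ori(k)); print('seat',k,h,None if q is None else np.round(q,2))
for k in (np.pi/2,-np.pi/2):
  for th in (0,.9,1.8,2.6): q=arm.solve_ik(slope(th,.148)-[0,0,.018],down(k+YAW)); print('disc',k,th,None if q is None else np.round(q,2))
arm.goto([*C,.09],down(y)); 
print('hit',arm.move_straight([*C,.007],velocity=.1,guard=15))
f0=arm.get_wrist_force(); arm.grip(.045)
print('open',arm.get_opening(),arm.get_grasp_force(),arm.get_position(),f0,arm.get_wrist_force(),arm.get_clock())
E
```

```text
seat 0 0.007 [-0.21  0.6   0.89  1.64 -0.86  1.54 -0.69]
seat 0 0.07 [-0.16  0.58  0.92  1.54 -0.83  1.65 -0.71]
seat 0 0.1 [-0.14  0.57  0.94  1.49 -0.82  1.71 -0.72]
seat 3.141592653589793 0.007 [-0.02  0.51  0.61  1.64 -0.73  1.45  2.35]
seat 3.141592653589793 0.07 [-0.02  0.5   0.68  1.54 -0.72  1.58  2.35]
seat 3.141592653589793 0.1 [-0.01  0.5   0.72  1.49 -0.72  1.64  2.35]
disc 1.5707963267948966 0 [-0.57  0.3   0.67  1.75 -0.2   1.16  0.15]
disc 1.5707963267948966 0.9 [-0.45  0.29  0.77  1.61 -0.21  1.32  0.34]
disc 1.5707963267948966 1.8 [-0.24  0.44  0.84  1.57 -0.33  1.29  0.64]
disc 1.5707963267948966 2.6 [-0.11  0.59  0.79  1.62 -0.46  1.12  0.79]
disc -1.5707963267948966 0 [ 0.92  0.59 -1.28  1.68  0.58  1.32  2.66]
disc -1.5707963267948966 0.9 [ 1.09  0.53 -1.28  1.55  0.51  1.44  2.91]
disc -1.5707963267948966 1.8 [-0.48  0.71  1.36  1.57 -0.7   1.43 -2.22]
disc -1.5707963267948966 2.6 [ 1.26  0.89 -1.29  1.56  0.87  1.36  3.01]
hit False
open 0.045056359665955975 3.6965623298237915 [0.62449301 0.24975242 0.008987  ] [ 0.39205963 -0.05837668  0.49103593] [ 0.21075114 -0.15332055  6.80392584] 7.0833
```

The fingers closed to 45 mm, which does not match the 56 mm stone. I'll look.

Run:
```python
from h import *
c=cap('wrist'); s=cap('scene')
a=cv2.resize(s['image'][240:340,280:400],(480,400),interpolation=2)
b=cv2.resize(c['image'][130:420,100:460],(496,400))[:, 88:408]
cv2.imwrite('pics/g1.png',cv2.cvtColor(np.hstack([a,b]),cv2.COLOR_RGB2BGR))
print(arm.get_opening(),arm.get_grasp_force())
```

```text
0.04510974419330039 3.694589141632605
```

```bash
sleep 4
```

```text
(no output)
```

View pics/g1.png

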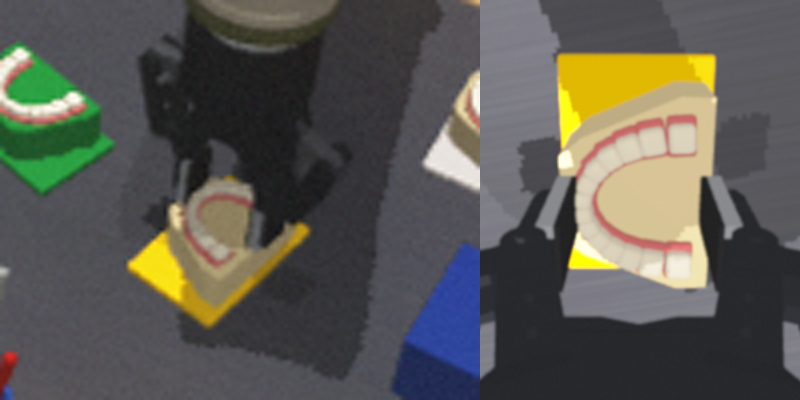

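The picture shows both fingers beside the stone, with the cast apparently level between them. I'll check numerically where the tool sits relative to the cast.

Run:
```python
from h import *
c=cap('wrist'); W=world(c); hsv=cv2.cvtColor(c['image'],cv2.COLOR_RGB2HSV)
y=(hsv[...,0]>20)&(hsv[...,0]<33)&(hsv[...,1]>190)&(abs(W[...,0]-.623)<.08)&(abs(W[...,1]-.25)<.07)
v,u=np.where(y); P=np.array([ray(c,a,b,.006)[:2] for a,b in zip(u,v)])*1000
r=cv2.minAreaRect(P.astype(np.float32)); print(r, np.percentile(W[y][:,2],[5,50,95]))
print(cv2.boxPoints(r).round())
s=(W[...,2]>.027)&(W[...,2]<.036)&(abs(W[...,0]-.623)<.07)&(abs(W[...,1]-.25)<.05)&(hsv[...,2]>110)&(hsv[...,0]<30)
rs=cv2.minAreaRect((W[s][:,:2]*1000).astype(np.float32)); print('stone',rs)
for z in (.01,.028): print('tcp px',proj(c,[*arm.get_position()[:2],z]))
# finger dark points near the cast, in tool-yaw frame
B=R.from_euler('z',-.19); d=(W-[.623,.2494,0])@B.as_matrix()
f=(hsv[...,2]<70)&(W[...,2]>.008)&(W[...,2]<.06)&(abs(d[...,0])<.03)&(abs(d[...,1])<.06)
for sgn in (-1,1):
    p=d[f&(sgn*d[...,1]>0)]; print(sgn,len(p),np.percentile(p,[2,50,98],axis=0).round(3) if len(p) else '')
print(arm.get_position(),R.from_rotvec(arm.get_ee_rot()).as_matrix().round(3).tolist())
```

```text
((622.5272216796875, 249.27716064453125), (62.89454650878906, 99.21078491210938), 78.72850036621094) [0.00472842 0.00601568 0.00706136]
[[568. 228.]
 [665. 209.]
 [677. 270.]
 [580. 290.]]
stone ((623.6975708007812, 249.02664184570312), (56.11876678466797, 79.84584045410156), 78.92974090576172)
tcp px [277.92027911 257.90874972]
tcp px [277.8879939  272.24417487]
-1 557 [[-0.011 -0.034  0.039]
 [-0.007 -0.022  0.051]
 [ 0.008 -0.021  0.06 ]]
1 591 [[-0.011  0.023  0.039]
 [-0.007  0.024  0.051]
 [ 0.007  0.037  0.06 ]]
[0.62451317 0.24974963 0.00902708] [[-0.982, 0.189, 0.003], [0.189, 0.982, 0.001], [-0.003, 0.002, -1.0]]
```

```bash
cat > tip.py <<'E'
from h import *
def tip(tag):
    c=cap('scene'); W=world(c); hsv=cv2.cvtColor(c['image'],cv2.COLOR_RGB2HSV)
    d=(W-[.623,.2494,0])@R.from_euler('z',-.19).as_matrix()
    f=(hsv[...,2]<90)&(W[...,2]>.006)&(W[...,2]<.09)&(abs(d[...,0])<.03)&(d[...,1]>.0)&(d[...,1]<.07)
    p=d[f]
    for z in np.arange(.006,.09,.008):
        q=p[(p[:,2]>=z)&(p[:,2]<z+.008)]; print(tag,round(z,3),len(q),np.percentile(q,[5,95],axis=0).round(3).tolist() if len(q)>1 else '')
    return c
E
python3 - <<'E'
from tip import *
tip('shut45'); arm.grip(.085); c=tip('open'); save(c,'o.png')
print(arm.get_position(),arm.get_opening(),arm.get_wrist_force(),arm.get_clock())
E
```

```text
shut45 0.006 2 [[-0.019, 0.044, 0.006], [-0.017, 0.053, 0.007]]
shut45 0.014 1 
shut45 0.022 0 
shut45 0.03 0 
shut45 0.038 9 [[0.004, 0.025, 0.043], [0.013, 0.036, 0.045]]
shut45 0.046 10 [[-0.003, 0.028, 0.048], [0.01, 0.037, 0.052]]
shut45 0.054 21 [[-0.001, 0.025, 0.055], [0.014, 0.037, 0.062]]
shut45 0.062 9 [[0.007, 0.024, 0.063], [0.012, 0.037, 0.069]]
shut45 0.07 12 [[0.007, 0.026, 0.07], [0.015, 0.038, 0.078]]
shut45 0.078 51 [[-0.008, 0.025, 0.079], [0.015, 0.054, 0.086]]
shut45 0.086 31 [[-0.007, 0.027, 0.086], [0.014, 0.055, 0.089]]
open 0.006 1 
open 0.014 0 
open 0.022 0 
open 0.03 0 
open 0.038 1 
open 0.046 5 [[-0.001, 0.046, 0.047], [0.011, 0.054, 0.053]]
open 0.054 14 [[0.001, 0.043, 0.054], [0.011, 0.056, 0.06]]
open 0.062 17 [[-0.003, 0.045, 0.062], [0.01, 0.057, 0.068]]
open 0.07 11 [[-0.001, 0.044, 0.071], [0.011, 0.056, 0.078]]
open 0.078 14 [[0.006, 0.044, 0.078], [0.013, 0.058, 0.085]]
open 0.086 18 [[-0.008, 0.042, 0.086], [0.013, 0.066, 0.09]]
[0.62288367 0.24937281 0.00680978] 0.08556222856968008 [-0.13658902 -0.40408256 -0.0889947 ] 7.8083
```

Run:
```python
import cv2,numpy as np
a=cv2.imread('pics/o.png'); cv2.imwrite('pics/o2.png',cv2.resize(a[240:340,290:390],(600,600),interpolation=cv2.INTER_CUBIC))
```

```text
(no output)
```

View pics/o2.png

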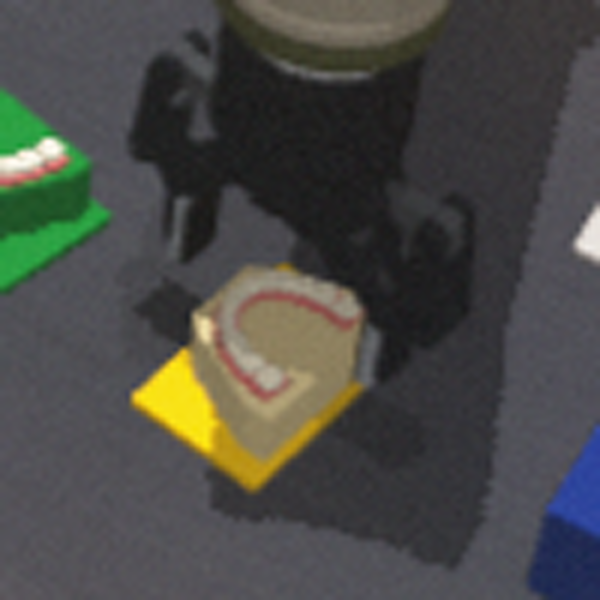

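The picture shows the open fingertips well above the bench, the left one ending at crop (180,262) clear of its shadow. So the tips sit much higher than the TCP reading of 7 mm implies. I'll measure their height.

Run:
```python
from h import *
c=cap('scene'); W=world(c)
for (u,v) in ((320,281),(320,283),(321,279),(352,302),(352,300),(352,298),(351,296)): print((u,v),W[v,u].round(4))
M=R.from_euler('z',-.19)
for z in (.01,.02,.03,.04,.05):
    print(z,[proj(c,np.r_[arm.get_position()[:2],0]+M.apply([0,s*.048,z])).round(1).tolist() for s in (-1,1)])
w=cap('wrist'); W=world(w)
d=(W-np.r_[arm.get_position()[:2],0])@M.as_matrix()
s=(abs(d[...,0])<.012)&(abs(d[...,1])>.036)&(abs(d[...,1])<.06)&(W[...,2]>.012)&(W[...,2]<.1)
for sg in (-1,1):
    p=d[s&(sg*d[...,1]>0)]; print('wrist',sg,len(p),np.percentile(p,[1,5,50],axis=0).round(4).tolist())
q=arm.solve_ik([.623,.2494,-.02],down(-.19+np.pi)); print(q)
```

```text
(320, 281) [0.6246 0.2053 0.0528]
(320, 283) [0.6242 0.2057 0.0454]
(321, 279) [0.6217 0.206  0.0577]
(352, 302) [0.6386 0.2972 0.0497]
(352, 300) [0.6401 0.2968 0.0582]
(352, 298) [0.6408 0.2962 0.0656]
(351, 296) [0.6435 0.2939 0.0739]
0.01 [[319.6, 289.3], [350.9, 310.8]]
0.02 [[319.9, 286.6], [351.4, 308.1]]
0.03 [[320.2, 283.9], [351.9, 305.4]]
0.04 [[320.6, 281.2], [352.4, 302.7]]
0.05 [[320.9, 278.4], [352.9, 299.9]]
wrist -1 4163 [[-0.012, -0.0598, 0.0429], [-0.0117, -0.0591, 0.0476], [-0.0047, -0.0503, 0.0784]]
wrist 1 3875 [[-0.012, 0.0425, 0.0426], [-0.0117, 0.0427, 0.0472], [-0.0046, 0.0498, 0.078]]
[-0.63285144  0.68440464  0.30075591  1.48525515 -0.22361157  1.00577996
  1.10495502]
```

Both cameras put the open tips about 35 mm above the reported TCP, so I'll go by the measured tips. I'm lowering to TCP -0.016 with a guard, then gripping.

Run:
```python
from tip import *
f0=np.array(arm.get_wrist_force())
print('hit',arm.move_straight([.6230,.2494,-.016],velocity=.04,guard=6),arm.get_position())
arm.grip(.050)
print('open',arm.get_opening(),arm.get_grasp_force(),arm.get_position(),np.array(arm.get_wrist_force())-f0)
p=arm.get_position()
arm.move_straight([.623,.2494,.14],velocity=.12)
print('lift',arm.get_opening(),arm.get_grasp_force(),np.array(arm.get_wrist_force())-f0,arm.get_clock())
```

```text
hit False [ 0.62310323  0.24937876 -0.01598507]
open 0.054818689594109085 65.74425458908081 [ 0.62344398  0.24958702 -0.01533565] [-0.02590385  0.77910147  4.70870121]
lift 0.05480905001091861 65.0336766242981 [ 0.23544164  1.05971078 -1.95499226] 10.4667
```

Run:
```python
from h import *
h0=-.0155; k=np.pi
arm.move_straight([.623,.2494,.25],velocity=.25)
arm.goto(POCKET+(h0+.12)*N,seat_ori(k)); print(arm.get_clock(),arm.get_opening())
c=cap('wrist'); save(c,'t.png')
arm.move_straight(POCKET+(h0+.02)*N,velocity=.12); arm.hold(.2)
f0=np.array(arm.get_wrist_force())
hit=arm.move_straight(POCKET+(h0-.004)*N,velocity=.02,guard=5)
p=np.array(arm.get_position()); d=p-(POCKET+h0*N)
print(hit,'along n',d@N,'lat x',d@JR.apply([1,0,0]),'slope',d@JR.apply([0,np.sqrt(.75),.5]),np.array(arm.get_wrist_force())-f0,arm.get_clock())
s=cap('scene')
cv2.imwrite('pics/s1.png',cv2.cvtColor(cv2.resize(s['image'][140:260,150:310],(800,600),interpolation=2),cv2.COLOR_RGB2BGR))
```

```text
12.6083 0.05448912175911132
True along n 0.0008925382586283813 lat x -7.63761303938078e-05 slope -3.551754375061202e-05 [-0.84053625 -0.08185627  7.64813107] 14.7417
```

```bash
sleep 5
```

```text
(no output)
```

View pics/s1.png

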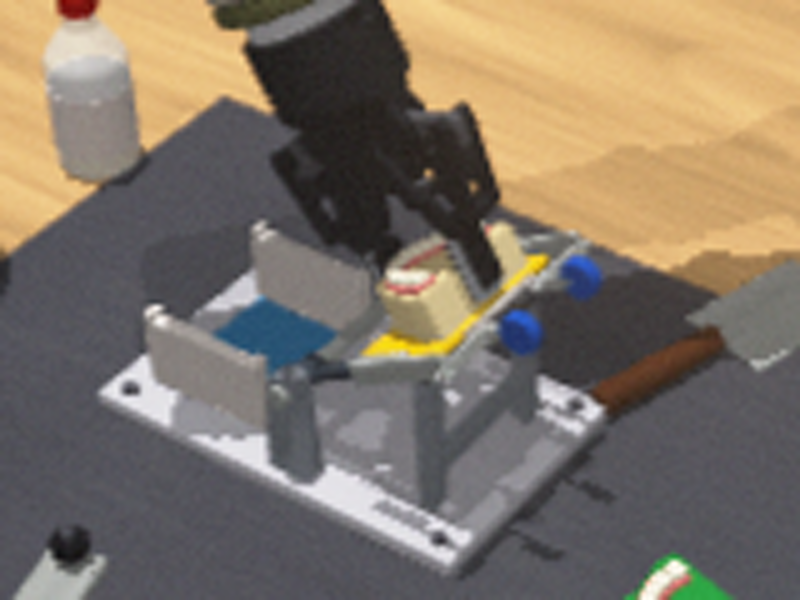

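The picture shows the cast in the frame with its base between the stops, and contact came at +0.9 mm, as expected for a seated base. Now I release, retract and verify numerically in the pocket frame.

Run:
```python
from h import *
arm.grip(.070); print(arm.get_opening(),arm.get_wrist_force())
arm.hold(.25); h0=-.0155
arm.move_straight(POCKET+(h0+.10)*N,velocity=.15)
PF=(JR*R.from_euler('x',np.pi/6)).as_matrix()
for n in ('wrist','scene'):
    c=cap(n); W=world(c); hsv=cv2.cvtColor(c['image'],cv2.COLOR_RGB2HSV); d=(W-POCKET)@PF
    y=(hsv[...,0]>20)&(hsv[...,0]<33)&(hsv[...,1]>150)&(abs(d)<.08).all(-1); p=d[y]
    print(n,y.sum(),np.percentile(p,[1,50,99],axis=0).round(4).tolist())
    if y.sum()>50:
        A=np.c_[p[:,:2],np.ones(len(p))]; print(' plane',np.linalg.lstsq(A,p[:,2],rcond=None)[0].round(4), cv2.minAreaRect((p[:,:2]*1000).astype(np.float32)))
    b=(hsv[...,0]>100)&(hsv[...,0]<125)&(hsv[...,1]>120)&(abs(d[...,1]-.073)<.02)&(abs(d[...,2])<.025)&(abs(d[...,0])<.05)
    for s in (-1,1):
        q=d[b&(s*d[...,0]>0)]; print(' disc',s,len(q),q.mean(0).round(4) if len(q) else '',np.percentile(q[:,0],[3,97]).round(4) if len(q) else '')
print(arm.get_clock())
```

```text
0.06979573664937591 [ 0.25360021 -0.27594971 -0.22410895]
wrist 2428 [[-0.0495, -0.0319, -0.0303], [-0.0386, -0.013, 0.0064], [0.0494, 0.0305, 0.0081]]
 plane [0.0256 0.0374 0.0066] ((0.204437255859375, -2.0059127807617188), (67.58851623535156, 99.7423324584961), 89.98715209960938)
 disc -1 356 [-0.0283  0.071   0.0076] [-0.0315 -0.0233]
 disc 1 323 [0.0266 0.0717 0.0077] [0.0235 0.0318]
scene 94 [[-0.0503, -0.0296, 0.0014], [0.0345, 0.0276, 0.0074], [0.057, 0.0395, 0.0126]]
 plane [ 0.0192 -0.0157  0.0069] ((5.819061279296875, 4.775150299072266), (118.75051879882812, 73.63462829589844), 4.574962615966797)
 disc -1 50 [-0.0227  0.0768  0.003 ] [-0.0289 -0.0184]
 disc 1 54 [0.032  0.076  0.0034] [0.0251 0.0364]
16.2583
```

The cast is seated and flat, centred within about 1 mm, with the discs where expected. Next I take the discs from above.

```bash
cat >> h.py <<'E'
DZ=np.array([0,0,.041]); G=.148; DO=down(np.pi/2+YAW)
def grip_at(th): return slope(th,G)-DZ
E
python3 - <<'E'
from h import *
p=np.array(arm.get_position()); arm.move_straight([p[0],p[1],.27],velocity=.2)
arm.grip(.085)
arm.goto(grip_at(0)+[0,0,.11],DO); print(np.round(arm.get_joints(),2),arm.get_clock())
for th in np.linspace(0,2.618,8): assert arm.solve_ik(grip_at(th),DO) is not None,th
print('hit',arm.move_straight(grip_at(0),velocity=.1,guard=8))
f0=np.array(arm.get_wrist_force()); arm.grip(.044)
print(arm.get_opening(),arm.get_grasp_force(),np.array(arm.get_wrist_force())-f0,np.array(arm.get_position())-grip_at(0),arm.get_clock())
c=cap('scene'); W=world(c); hsv=cv2.cvtColor(c['image'],cv2.COLOR_RGB2HSV); PF=(JR*R.from_euler('x',np.pi/6)).as_matrix(); d=(W-POCKET)@PF
b=(hsv[...,0]>100)&(hsv[...,0]<125)&(hsv[...,1]>120)&(abs(d[...,1]-.073)<.02)&(abs(d[...,2])<.025)&(abs(d[...,0])<.05)
print(b.sum(),d[b].mean(0) if b.any() else '')
cv2.imwrite('pics/d1.png',cv2.cvtColor(cv2.resize(c['image'][140:260,150:310],(800,600),interpolation=2),cv2.COLOR_RGB2BGR))
E
```

```text
[-0.68  0.25  0.81  1.63 -0.18  1.35  0.13] 18.9833
hit False
0.04508569114310908 46.49344503879547 [1.78696031 0.80040675 9.04304648] [0.00184703 0.00022108 0.00181608] 20.7
38 [-0.01506351  0.07716834  0.00353862]
```

```bash
sleep 5
```

```text
(no output)
```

View pics/d1.png

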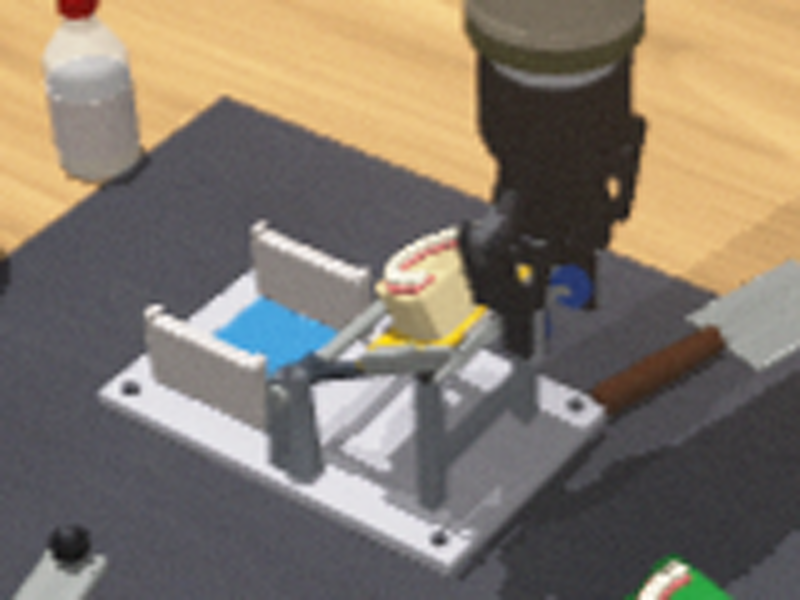

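The picture shows the far and near fingers over the discs, with the disc at (570,287), the jaws squeezed and the cast in place. Now the swing.

Run:
```python
from h import *
for th in np.linspace(0,2.618,19)[1:]:
    arm.move_straight(grip_at(th),velocity=.09)
    f=np.array(arm.get_wrist_force()); e=np.array(arm.get_position())-grip_at(th)
    print(round(th,2),f.round(1),(e*1000).round(1),round(arm.get_opening(),4))
    if np.linalg.norm(f)>45: print('STOP'); break
print(arm.get_clock(),arm.get_grasp_force())
c=cap('side'); W=world(c)
q=W.reshape(-1,3); q=q[(abs(q[:,0]-.538)<.07)&(q[:,1]<-.17)&(q[:,1]>-.29)&(q[:,2]>.05)&(q[:,2]<.11)]; print(len(q),np.percentile(q[:,2],[5,50,95]))
```

```text
0.15 [ 7.1  2.5 -1.6] [1.6 0.8 0.7] 0.0449
0.29 [ 7.2  2.6 -1.2] [1.6 0.7 0.7] 0.0446
0.44 [6.4 2.4 0.3] [1.6 0.8 0.7] 0.045
0.58 [5.4 2.9 2. ] [1.6 0.9 0.8] 0.045
0.73 [4.6 3.4 2.3] [1.6 1.  0.8] 0.0453
0.87 [4.5 1.9 4.8] [1.6 0.7 1. ] 0.0449
1.02 [5.4 1.2 4.6] [1.6 0.2 1. ] 0.0449
1.16 [5.  0.9 5.6] [ 1.6 -0.   1.1] 0.0448
1.31 [ 5.3 -0.5  5.2] [ 1.6 -0.6  1.1] 0.0451
1.45 [ 5.8 -1.2  5.3] [ 1.5 -0.9  1.1] 0.0448
1.6 [ 5.8 -2.8  4. ] [ 1.5 -1.2  1.1] 0.0445
1.75 [ 5.7 -3.4  4.1] [ 1.5 -1.6  1. ] 0.0451
1.89 [ 5.6 -4.8  2.7] [ 1.5 -1.9  1. ] 0.0452
2.04 [ 5.9 -5.7  1.5] [ 1.5 -2.2  1. ] 0.0446
2.18 [ 6.2 -6.3  0.9] [ 1.5 -2.5  1. ] 0.0449
2.33 [ 7.2 -7.9  1.3] [ 1.5 -2.7  1. ] 0.0449
2.47 [ 7.  -8.3  0.3] [ 1.5 -2.9  1. ] 0.0449
2.62 [ 6.4 -8.8 -1.5] [ 1.5 -3.   0.7] 0.0449
27.8 50.50833284854889
268 [0.06866894 0.07734608 0.08402549]
```

Run:
```python
from h import *
p=np.array(arm.get_position()); arm.move_straight(grip_at(2.618)-[0,0,.002],velocity=.03)
arm.grip(.085); arm.hold(.4); print(arm.get_wrist_force())
arm.move_straight(grip_at(2.618)+[0,0,.16],velocity=.12); arm.hold(.3)
NEST=HINGE+JR.apply([0,-.075,-.0125]); 
for n in ('wrist','scene','side'):
    c=cap(n); save(c,'f_'+n+'.png'); W=world(c); hsv=cv2.cvtColor(c['image'],cv2.COLOR_RGB2HSV); d=(W-NEST)@JR.as_matrix()
    y=(hsv[...,0]>18)&(hsv[...,0]<34)&(hsv[...,1]>140)&(abs(d)<[.07,.06,.04]).all(-1); p=d[y]
    print(n,y.sum(),np.percentile(p,[2,50,98],axis=0).round(4).tolist() if len(p) else '')
    b=(hsv[...,0]>100)&(hsv[...,0]<125)&(hsv[...,1]>120)&(abs(d[...,1]+.073)<.025)&(abs(d[...,2]-.012)<.025)&(abs(d[...,0])<.05)
    for s in (-1,1):
        q=d[b&(s*d[...,0]>0)]; print(' disc',s,len(q),np.percentile(q,[3,50,97],axis=0).round(4).tolist() if len(q) else '')
    f=(abs(d[...,0])<.065)&(abs(d[...,1])<.05)&(d[...,2]>.008)&(d[...,2]<.05)&~y; q=d[f]
    A=np.c_[q[:,:2],np.ones(len(q))]; print(' frame plane',np.linalg.lstsq(A,q[:,2],rcond=None)[0].round(3))
print(arm.get_clock())
```

```text
[-0.28219285  0.14330509 -0.15373252]
wrist 3595 [[-0.0378, -0.0218, 0.0047], [-0.0059, 0.0015, 0.0062], [0.0379, 0.0212, 0.0146]]
 disc -1 216 [[-0.0312, -0.0823, 0.0048], [-0.0266, -0.0724, 0.0222], [-0.0231, -0.064, 0.0244]]
 disc 1 204 [[0.023, -0.082, 0.0162], [0.0275, -0.0718, 0.0225], [0.0315, -0.0637, 0.0245]]
 frame plane [-0.001  0.007  0.018]
scene 234 [[-0.042, -0.0279, 0.0032], [-0.0054, -0.0052, 0.007], [0.0523, 0.0311, 0.0208]]
 disc -1 37 [[-0.0288, -0.0844, 0.0044], [-0.023, -0.0727, 0.0191], [-0.0189, -0.0638, 0.0245]]
 disc 1 41 [[0.0257, -0.081, 0.0046], [0.0315, -0.0712, 0.0183], [0.0351, -0.0638, 0.027]]
 frame plane [ 0.002 -0.008  0.018]
side 171 [[-0.0331, -0.0144, 0.0025], [0.0121, 0.0023, 0.0073], [0.0374, 0.0208, 0.0129]]
 disc -1 19 [[-0.0325, -0.0857, 0.0161], [-0.0286, -0.0768, 0.0226], [-0.0247, -0.0678, 0.0269]]
 disc 1 12 [[0.0229, -0.0856, 0.0156], [0.0266, -0.0801, 0.0234], [0.0289, -0.0726, 0.0262]]
 frame plane [0.001 0.009 0.018]
30.9333
```

The cast's underside is level at 6.2 mm above the nest point. The frame is flat, the discs have sprung out to ±31.5 mm, and the arm is clear.

```bash
python3 -c "
from cell import arm
print(arm.hand_in())"
```

```text
the job is handed in; nothing more can be done
None
```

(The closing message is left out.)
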